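# Let the levelled work board down to its draining slope

### The arm

A 6-joint arm with a two-finger parallel gripper is mounted at the origin on the work surface. World frame = base frame: x ahead of the robot, y to its left, z up, the work surface at z = 0. Lengths are in mm, angles in degrees, forces in N, time in s.
With the tool pointing down it reaches from about 300 to 850 mm from the base axis. Payload 4.2 kg.
Tool frame: the origin (TCP) lies at the centre of the arm's flange, where the gripper is bolted on; the fingertips stand 191 mm ahead of it and the grasp point (between the pads) lies 172 mm ahead of it; y points along the fingers, x is the direction in which the jaws open and shut, and the axes are right-handed (so a half turn about y gives the same grasp; the last joint's range is limited). The gripper opens to 91 mm and grips with 3 to 60 N. Pads are 32 mm wide; open, the fingers measure 118 mm over their backs; the gripper's body (76 mm by 178 mm) begins 60 mm behind the grasp point.
Start: joints at [-71.906, 18.312, 89.639, -0, 72.044, -1.146], TCP at [189.475, -542.883, 404.776] pointing down, gripper open.
Joint ranges: [-177.97, 177.97], [-48.28, 115.42], [12.27, 149.76], [-77.06, 257.06], [2.81, 150.46], [-146.56, 146.56]. Speed limits (degrees/s): [147.25, 147.25, 180, 180, 180, 180].

### API

Orientations are given as [roll, pitch, yaw] about the fixed x, y, z axes, in that order (R = Rz(yaw) Ry(pitch) Rx(roll)).
In Python, from workcell import env gives the robot as it stands.
- The arm moves only by the tool carry_out, never from a script. Its argument "increments" is a list of rows, each a list of 3 entries, a list of its own where there are three numbers: the turn, a rotation vector about the tool's x, y, z in rad, then the shift along the tool's x, y, z in mm, then the closure, from 0 (fully open) to 1 (shut). In form: [[[wx, wy, wz], [dx, dy, dz], claw], ...]. A call has 1 to 10 rows; each row is the pose to reach, as a shift and turn from the pose commanded when the call began, along the tool's axes at that moment; what a row does not reach only later rows make up. A row lasts 1/12 s, in which the tool goes at most 41.7 mm and 7.16 degrees, less where a joint would pass 70% of its speed; a pose out of reach is approached as far as the arm can. A call with a gripper value outside its range is refused whole. The fingers move at their own pace and stop on an object; "force" is the grip in N (left out, the last holds). Time passes only in rows, so rows that repeat a pose let the fingers close. It gives the time, the measured TCP pose, the force and the opening at its end, in the units of the state.
- env.state(): the state, without advancing time (a new reading comes with each control period).
- env.grab_frame(name): name is "scene" or "top"; returns a dict with "frame" (480x640x3 uint8, blue, green, red), "z_map" (480x640 float32, mm along the optical axis (not along the pixel's ray), 0 where there is no reading), "camera_matrix" (3x3 intrinsics, pixels), "rvec" (rotation vector, rad) and "tvec" (3), from world to camera coordinates, as OpenCV has them. Camera axes: x right, y down, z forward; pixel columns grow to the right and rows downward; lengths in mm; the calibration is good to about 2 mm. A picture is of the moment at which its call begins.
- env.job_done(): hands the job in, once; it reports no verdict.
The state is a dict: "time_s": time; "qpos": joint angles; "qvel": joint speeds; "effort": joint torques, N m; "ee_pos": TCP position; "ee_rot": TCP orientation; "force": force on the tool from outside, world axes, zero at the start; "torque": the same for the moment, N m; "gripper_width": finger opening in mm.
Only numpy, scipy, OpenCV 4.12 (cv2) and the standard library are available. Lean on these libraries where they do the work, as an engineer would, in place of code of your own. Each camera call takes 0.05 s, during which the arm holds its last target. There are 200 camera calls.

### The job

The heavy white work board has been levelled with two wooden wedges under its front edge. Let it down gently onto its two front seats by working both wedges back out from under it in small tugs, taking turns so that one front corner is never more than about 12 mm lower than the other; do not drop, lift or push the board. Then put both wedges in the shallow metal tray, and leave everything else where it is.

Things in the scene. Friction and masses are not known exactly. Their poses are not given: they have to be found in the camera images.
- board: thick white plastic board, 280 (x) by 300 (y) by 30, about 3 kg, loose. Origin: centre of its underside; its -x edge is the front, facing the robot. Rests at the middle of its back on the cradle's rear rest (it can rock sideways on it) and in front on the two wedges, underside level at 36 above the table. Finally its front edge lies 14 lower, on the two front seats.
- front_left (a point): the board's front left bottom corner (board x -140, y +150); its height falls from 36 to about 22 mm when that side is seated
- front_right (a point): the board's front right bottom corner (board x -140, y -150); same heights as front_left
- cradle: fixed aluminium cradle under the board, axes as the board's. Origin on the table under the board's centre. Front seats 22 high at x -124, y +-139; upstands 55 high before the seats (x -153 to -145, y +-134 to 154) and beside them (y +-159) hold the board in place; side rails 10 high; single rear rest 36 high, 40 wide, at x 115, y 0
- wedge_left: plain wooden wedge, 152 long, 36 wide, 150 g, thin end under the board. Origin: centre of its flat underside; own +x to the thin end. Butt to pinch across its width from above: upright block x -76 to -36, 46 tall, in front of the board. Left one, about 65 left of the cradle's middle. Top slopes evenly from 42 high at x -36 to 14 at x +76; the board's front edge bears on it at x -12 at the start.
- wedge_right: plain wooden wedge, 152 long, 36 wide, 150 g, thin end under the board. Origin: centre of its flat underside; own +x to the thin end. Butt to pinch across its width from above: upright block x -76 to -36, 46 tall, in front of the board. Right one, same shape as wedge_left. Pulled straight back (its -x), a wedge lowers its side 1 per 4; slack after about 56, clear of the board after 88. Pull 3 to 15 N.
- tray: fixed shallow open aluminium tray, 250 (x) by 260 (y) outside, rim 30 high, walls and floor 4 to 5 thick, on the table to the robot's left or right (a fixed stack of three clear bakery boxes, 160 by 200 by 125 high, stands at the other side). Origin: centre of its underside.
- spice_jar: spice jar with black lid, 60 wide, 90 tall, loose bystander, to be left alone; origin near the centre of its underside
- mug: white mug, 80 wide, 90 tall, loose bystander, to be left alone; origin near the centre of its underside
- spatula: black-handled spatula, 200 long, lying flat near the mug, loose bystander, to be left alone; origin near the centre of its underside
- tin: tin, 74 wide, 110 tall, loose bystander, to be left alone; origin near the centre of its underside
There are look-alikes about, which are no part of the job. What is shaped like the wedge_left but blue or green is not meant.

How it is judged:
By the outcome, as a careful person would: the job done as asked, in the order asked, and still so for the second after the job is handed in, with the robot touching nothing.
It also fails if it takes over 72 s, if anything falls off the work surface, if the arm or the gripper's body presses on something with over 40 N, if the wrist force passes 120 N, or if a joint passes its speed limit or range.

## Working session

There is one attempt and no reset: what is moved stays moved. The work goes in short steps, Python scripts to look and compute and a tool call to move; the robot and the scene stay as the last step left them, time stands still between calls to the robot, and variables do not carry over. Pictures are saved under pics/ and viewed, about 8 in all and at most 12, crops included, and the job is handed in when it is done.

Besides the shell and the picture viewer there is one more tool, called by a JSON object that holds its "name" and its "arguments", one argument or row to a line. carry_out: Moves the arm, as the interface text tells. Its arguments: {"type":"object","properties":{"increments":{"type":"array","items":{"type":"array"}},"force":{"type":"number"}},"required":["increments"]}

```bash
ls; mkdir -p pics; cat > h.py <<'E'
import sys; sys.path.insert(0,'.')
from workcell import env
import numpy as np, cv2
def grab(n):
    f=env.grab_frame(n); R=cv2.Rodrigues(np.array(f['rvec'],float))[0]; t=np.array(f['tvec'],float).ravel(); K=np.array(f['camera_matrix'],float)
    return f,K,R,t
def world(f,K,R,t):
    z=f['z_map'].astype(float); v,u=np.mgrid[:480,:640]
    c=np.stack([(u-K[0,2])/K[0,0]*z,(v-K[1,2])/K[1,1]*z,z],-1)
    return (c-t)@R   # R^T (c-t)
def plane(u,v,K,R,t,h):
    d=R.T@np.linalg.inv(K)@np.array([u,v,1.]); o=-R.T@t
    return o+d*(h-o[2])/d[2]
E
python3 - <<'E'
from h import *
print(env.state())
for n in ('scene','top'):
    g=grab(n); cv2.imwrite(f'pics/{n}0.png',g[0]['frame']); W=world(*g); np.save(f'{n}0.npy',W); print(n,-g[2].T@g[3], g[1].tolist())
E
```

```text
pics
{'time_s': 0.0, 'qpos': array([-7.19071418e+01,  1.83521399e+01,  8.97070546e+01, -1.67326173e-03,
        7.20430410e+01, -1.14596440e+00]), 'qvel': array([ 0.09611261, -0.08586877, -0.04542073, -0.07074317, -0.04212126,
        0.0137839 ]), 'effort': array([-2.28193123e-03, -4.12461233e+01, -2.31975853e+01,  7.24830525e-02,
        4.57292609e-02, -1.45474301e-04]), 'ee_pos': array([ 189.41101849, -542.73127387,  403.91057907]), 'ee_rot': array([-89.99954585,   0.10224689, -70.76065966]), 'force': array([ 0.3882864 , -0.14523425, -0.33418606]), 'torque': array([ 0.00482639, -0.0379053 , -0.00759885]), 'gripper_width': 91.31360630556019}
scene [1074.91225439  399.20358065 1025.49887942] [[472.6174454999951, 0.0, 319.8446991231518], [0.0, 472.6174454999951, 234.7738601108138], [0.0, 0.0, 1.0]]
top [ 305.43527934    3.57692395 1647.76442824] [[596.5102928167279, 0.0, 311.58714950013797], [0.0, 596.5102928167279, 236.40297212833525], [0.0, 0.0, 1.0]]
```

View pictures.

View pics/scene0.png

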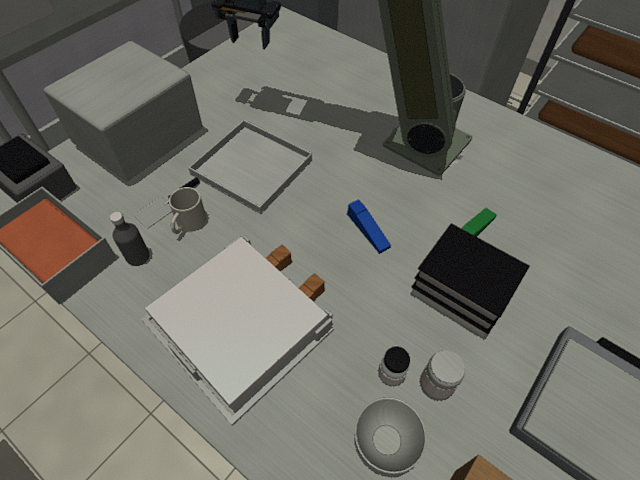

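View pics/top0.png

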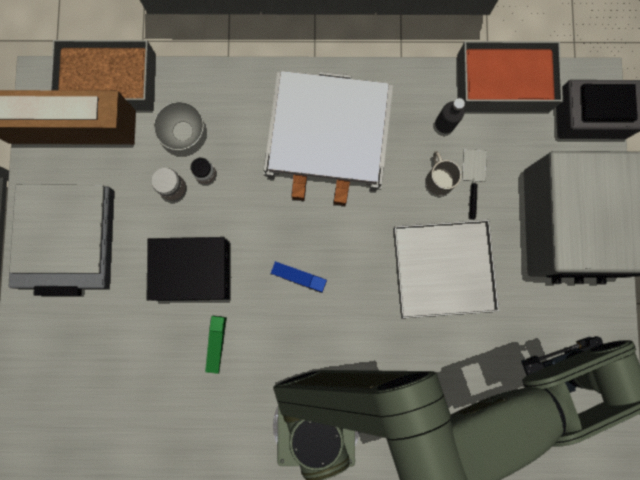

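The scene view shows the board (240,320) with two brown wedge butts at (278,258) and (313,287), and the tray at (250,165). In the top view the butts are at (299,188) and (341,192), and the tray is at (445,270) on the robot's right. Next I measure.

```bash
cat >> h.py <<'E'
def butts(n,box,img=None):
    g=grab(n); f=g[0]; hsv=cv2.cvtColor(f['frame'],cv2.COLOR_BGR2HSV)
    m=cv2.inRange(hsv,(3,100,50),(20,255,255)); k=np.zeros_like(m); k[box[2]:box[3],box[0]:box[1]]=255; m&=k
    W=world(*g); out=[]
    cs=cv2.findContours(m,cv2.RETR_EXTERNAL,cv2.CHAIN_APPROX_NONE)[0]
    for c in cs:
        if cv2.contourArea(c)<40: continue
        mm=np.zeros_like(m); cv2.drawContours(mm,[c],-1,255,-1); P=W[mm>0]; out.append((c,P))
    return g,out
E
python3 - <<'E'
from h import *
for n,box in (('top',(270,380,160,220)),('scene',(250,340,235,310))):
    g,o=butts(n,box)
    for c,P in o:
        T=P[(P[:,2]>40)&(P[:,2]<52)]
        print(n,cv2.boundingRect(c),len(P),'z pct',np.percentile(P[:,2],[5,50,95]).round(1),'top n',len(T))
        if len(T)>5:
            r=cv2.minAreaRect(T[:,:2].astype(np.float32)); print(' top rect',r, T.mean(0).round(1)); print(cv2.boxPoints(r).round(1).tolist())
# board, tray
W=np.load('top0.npy'); 
def rect(m,lab):
    cs=cv2.findContours(m.astype(np.uint8)*255,cv2.RETR_EXTERNAL,cv2.CHAIN_APPROX_NONE)[0]; c=max(cs,key=cv2.contourArea); P=W[c[:,0,1],c[:,0,0]]
    r=cv2.minAreaRect(P[:,:2].astype(np.float32)); print(lab,r,cv2.boxPoints(r).round(0).tolist())
Z=W[...,2]; u=np.arange(640)[None]; v=np.arange(480)[:,None]
b=(abs(Z-66)<6)&(u>250)&(u<400)&(v<200)&(v>60); rect(b,'board'); print(np.median(Z[b]))
P=W[b]; A=np.c_[P[:,:2]-P[:,:2].mean(0),np.ones(len(P))]; print('board plane',np.linalg.lstsq(A,P[:,2],rcond=None)[0])
t=(Z>15)&(Z<40)&(u>380)&(u<510)&(v>215)&(v<325); rect(t,'tray rim'); print(np.percentile(Z[t],[50,95]))
s=(Z>100)&(u>140)&(u<240)&(v>230)&(v<305); rect(s,'stack'); print(np.median(Z[s]), np.median(Z[350:,:100][Z[350:,:100]!=0]))
E
```

```text
top (334, 180, 16, 24) 297 z pct [34.9 44.1 52.4] top n 196
 top rect ((628.1642456054688, -65.76506042480469), (34.3323974609375, 62.931373596191406), 81.0377197265625) [622.  -64.6  45.8]
[[594.4000244140625, -77.80000305175781], [656.5999755859375, -87.5999984741211], [661.9000244140625, -53.70000076293945], [599.7999877929688, -43.900001525878906]]
top (292, 174, 15, 25) 299 z pct [34.3 44.  51.9] top n 203
 top rect ((641.7385864257812, 51.046302795410156), (34.28471374511719, 61.5643196105957), 85.27059173583984) [637.   51.   45.5]
[[609.5999755859375, 36.5], [671.0, 31.399999618530273], [673.7999877929688, 65.5999984741211], [612.5, 70.69999694824219]]
scene (299, 274, 25, 26) 363 z pct [13.8 44.8 49.9] top n 273
 top rect ((640.6229248046875, 51.010711669921875), (34.34701156616211, 52.380733489990234), 83.65798950195312) [639.9  51.9  45.6]
[[612.7000122070312, 36.79999923706055], [664.7999877929688, 31.0], [668.5999755859375, 65.19999694824219], [616.5, 71.0]]
scene (266, 245, 26, 25) 355 z pct [15.1 44.4 49.2] top n 246
 top rect ((627.2324829101562, -65.312255859375), (3
[... 200 characters left out ...]
44140625, -42.70000076293945]]
board ((811.5318603515625, -30.137893676757812), (300.3744812011719, 293.9259948730469), 83.34272003173828) [[648.0, -162.0], [940.0, -196.0], [975.0, 102.0], [683.0, 136.0]]
66.24038806888048
board plane [ 3.58491896e-04 -2.53641993e-04  6.62067002e+01]
tray rim ((420.6541748046875, -350.06329345703125), (250.44712829589844, 262.22784423828125), 4.473747730255127) [[286.0, -229.0], [306.0, -491.0], [556.0, -471.0], [535.0, -210.0]]
[28.69164322 35.92078384]
stack ((403.6040344238281, 220.90200805664062), (444.6025085449219, 172.62030029296875), 86.90974426269531) [[305.0, 4.0], [478.0, -6.0], [502.0, 438.0], [329.0, 448.0]]
124.36943944308179 0.134970250826351
```

```bash
cat >> h.py <<'E'
import json,os
from scipy.spatial.transform import Rotation as Ro
# commanded pose: grasp point (x,y,z) and yaw, tool down (roll -90)
def cmd():
    return json.load(open('cmd.json')) if os.path.exists('cmd.json') else [189.475,-542.883,404.776-172,-70.76]
def axes(yaw): return Ro.from_euler('xyz',[-90,0,yaw],degrees=True).as_matrix()
def goal(p,c=None):
    c=c or cmd(); s=axes(c[3]).T@(np.array(p[:3])-np.array(c[:3])); th=-np.radians(p[3]-c[3])
    print([[0,round(float(th),3),0],np.round(s,0).tolist()])
def done(th,s):   # record a commanded final row
    c=cmd(); p=np.array(c[:3])+axes(c[3])@np.array(s,float); json.dump([*p,c[3]-np.degrees(th)],open('cmd.json','w'))
def chk():
    s=env.state(); e=s['ee_pos']; print('t',s['time_s'],'grasp',[*(e-[0,0,172]).round(1)],'rot',s['ee_rot'].round(1),'F',s['force'].round(1),'w',round(s['gripper_width'],1),'cmd',np.round(cmd(),1))
E
python3 - <<'E'
from h import *
goal([632,51.6,100,-95.5]); goal([632,51.6,200,-95.5])
E
```

```text
[[0, 0.432, 0], [-415.0, 133.0, 614.0]]
[[0, 0.432, 0], [-415.0, 33.0, 614.0]]
```

{"name": "carry_out", "arguments": {
  "increments": [
    [[0,0.1,0],[-21,2,31],0],
    [[0,0.2,0],[-44,4,65],0],
    [[0,0.3,0],[-67,6,99],0],
    [[0,0.4,0],[-90,8,133],0],
    [[0,0.432,0],[-113,10,167],0],
    [[0,0.432,0],[-136,12,201],0],
    [[0,0.432,0],[-159,14,235],0],
    [[0,0.432,0],[-182,16,269],0],
    [[0,0.432,0],[-205,17,303],0],
    [[0,0.432,0],[-207,17,307],0]
  ],
  "force": 40
}}

```text
time_s: 1.03
ee_pos: [413.6, -241.9, 387.5]
ee_rot: [-89.9, 0.2, -95.2]
force: [-1.3, -0.7, -0.2]
gripper_width: 91.2
```

```bash
python3 - <<'E'
from h import *
done(.432,[-207,17,307]); chk(); goal([632,51.6,90,-95.5])
E
```

```text
t 1.0333 grasp [np.float64(413.6), np.float64(-241.9), np.float64(215.5)] rot [-89.9   0.2 -95.2] F [-1.3 -0.7 -0.2] w 91.2 cmd [ 411.1 -246.3  215.8  -95.5]
[[0, -0.0, 0], [-318.0, 126.0, 191.0]]
```

{"name": "carry_out", "arguments": {
  "increments": [
    [[0,0,0],[-32,0,19],0],
    [[0,0,0],[-66,0,40],0],
    [[0,0,0],[-101,10,61],0],
    [[0,0,0],[-135,25,82],0],
    [[0,0,0],[-169,40,103],0],
    [[0,0,0],[-203,55,124],0],
    [[0,0,0],[-237,70,145],0],
    [[0,0,0],[-270,85,164],0],
    [[0,0,0],[-300,100,180],0],
    [[0,0,0],[-318,116,191],0]
  ]
}}

```text
time_s: 1.87
ee_pos: [633.6, 54.6, 270.6]
ee_rot: [-89.9, 0.1, -95.4]
force: [0.4, -0.5, -0.6]
gripper_width: 91.2
```

```bash
python3 - <<'E'
from h import *
done(0,[-318,116,191]); chk(); goal([632,51.6,60,-95.5])
f=grab('scene')[0]['frame']; cv2.imwrite('pics/s1.png',cv2.resize(f[200:350,180:400],None,fx=3,fy=3))
chk()
E
```

```text
t 1.8667 grasp [np.float64(633.6), np.float64(54.6), np.float64(98.6)] rot [-89.9   0.1 -95.4] F [ 0.4 -0.5 -0.6] w 91.2 cmd [631.8  51.9  99.8 -95.5]
[[0, -0.0, 0], [0.0, 40.0, 0.0]]
t 1.9167 grasp [np.float64(634.1), np.float64(56.2), np.float64(95.1)] rot [-90.1   0.1 -95.3] F [ 3.1  1.9 -1.3] w 91.2 cmd [631.8  51.9  99.8 -95.5]
```

View pics/s1.png

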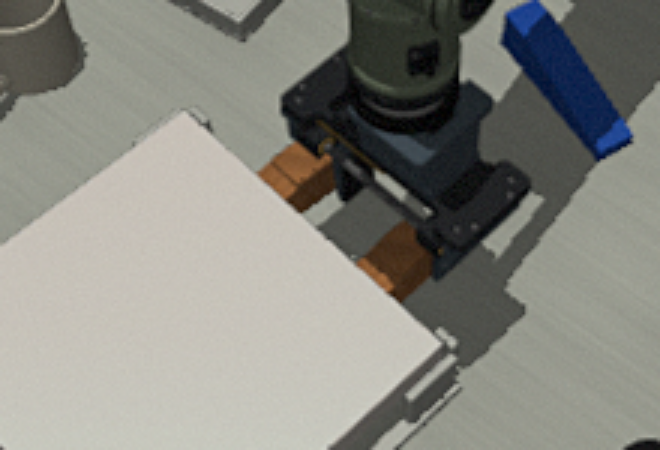

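The gripper hangs over the left wedge butt (crop about 400,255), with one finger in the gap between the wedges and the other outside. I'll go down and look at the settled pose.

{"name": "carry_out", "arguments": {
  "increments": [
    [[0,0,0],[0,0,0],0],
    [[0,0,0],[0,20,0],0],
    [[0,0,0],[0,45,0],0],
    [[0,0,0],[0,65,0],0],
    [[0,0,0],[0,70,0],0],
    [[0,0,0],[0,70,0],0],
    [[0,0,0],[0,70,0],0]
  ]
}}

```text
time_s: 2.5
ee_pos: [632.0, 50.9, 203.0]
ee_rot: [-89.9, -0.0, -95.6]
force: [-0.8, 0.2, -0.7]
gripper_width: 91.3
```

```bash
python3 - <<'E'
from h import *
done(0,[0,70,0]); chk()
E
```

```text
t 2.5 grasp [np.float64(632.0), np.float64(50.9), np.float64(31.0)] rot [-89.9  -0.  -95.6] F [-0.8  0.2 -0.7] w 91.3 cmd [631.8  51.9  29.8 -95.5]
```

{"name": "carry_out", "arguments": {
  "increments": [
    [[0,0,0],[0,0,0],0.7],
    [[0,0,0],[0,0,0],0.7],
    [[0,0,0],[0,0,0],0.7],
    [[0,0,0],[0,0,0],0.7],
    [[0,0,0],[0,0,0],0.7],
    [[0,0,0],[0,0,0],0.7],
    [[0,0,0],[0,0,0],0.7]
  ],
  "force": 40
}}

```text
time_s: 3.08
ee_pos: [631.8, 51.9, 201.8]
ee_rot: [-90.0, -0.0, -95.5]
force: [-0.0, -0.0, -1.0]
gripper_width: 47.3
```

```bash
python3 - <<'E'
from h import *
chk()
E
```

```text
t 3.0833 grasp [np.float64(631.8), np.float64(51.9), np.float64(29.8)] rot [-90.   -0.  -95.5] F [-0. -0. -1.] w 47.3 cmd [631.8  51.9  29.8 -95.5]
```

{"name": "carry_out", "arguments": {
  "increments": [
    [[0,0,0],[0,0,0],0.7],
    [[0,0,0],[0,0,0],0.7],
    [[0,0,0],[0,0,0],0.7],
    [[0,0,0],[0,0,0],0.7],
    [[0,0,0],[0,0,-2],0.7],
    [[0,0,0],[0,0,-5],0.7],
    [[0,0,0],[0,0,-8],0.7],
    [[0,0,0],[0,0,-8],0.7],
    [[0,0,0],[0,0,-8],0.7]
  ]
}}

```text
time_s: 3.83
ee_pos: [623.4, 52.6, 201.7]
ee_rot: [-90.0, -0.0, -95.5]
force: [0.3, -0.8, -1.4]
gripper_width: 35.9
```

```bash
cat >> h.py <<'E'
def board():
    # height above table of the board's front corners (underside), from the top surface in the top view
    g=grab('top'); W=world(*g); Z=W[...,2]; P=W[75:178,270:390].reshape(-1,3); P=P[(P[:,2]>44)&(P[:,2]<76)]
    for i in range(3):
        A=np.c_[P[:,:2]-[811,-30],np.ones(len(P))]; co=np.linalg.lstsq(A,P[:,2],rcond=None)[0]; r=abs(A@co-P[:,2]); P=P[r<4]
    ux=np.array([.9933,-.1158]); uy=np.array([.1158,.9933])
    f=lambda y:(co@np.r_[ux*-140+uy*y,1])-30
    print('corners L,R',round(f(150),1),round(f(-150),1),len(P))
E
python3 - <<'E'
from h import *
done(0,[0,0,-8]); chk(); board()
c=cmd(); U=c[:]; U[2]+=62; goal(U)
E
```

```text
t 3.8333 grasp [np.float64(623.4), np.float64(52.6), np.float64(29.7)] rot [-90.   -0.  -95.5] F [ 0.3 -0.8 -1.4] w 35.9 cmd [623.8  52.7  29.8 -95.5]
corners L,R 33.0 38.0 6834
[[0, -0.0, 0], [-0.0, -62.0, 0.0]]
```

```bash
python3 - <<'E'
from h import *
goal([619,-64,30,-99.5])
E
```

```text
[[0, 0.07, 0], [117.0, -0.0, 6.0]]
```

{"name": "carry_out", "arguments": {
  "increments": [
    [[0,0,0],[0,0,0],0.35],
    [[0,0,0],[0,0,0],0.35],
    [[0,0,0],[0,-25,0],0.35],
    [[0,0,0],[0,-52,0],0.35],
    [[0,0.07,0],[35,-54,3],0.35],
    [[0,0.07,0],[75,-54,6],0.35],
    [[0,0.07,0],[108,-54,6],0.35],
    [[0,0.07,0],[117,-54,6],0.35],
    [[0,0.07,0],[117,-54,6],0.35],
    [[0,0.07,0],[117,-54,6],0.35]
  ]
}}

```text
time_s: 4.72
ee_pos: [618.4, -64.4, 255.7]
ee_rot: [-90.0, 0.0, -99.6]
force: [-0.5, 0.2, -0.8]
gripper_width: 59.5
```

```bash
python3 - <<'E'
from h import *
done(0.07,[117,-54,6]); chk(); f=grab('scene')[0]['frame']; cv2.imwrite('pics/s2.png',cv2.resize(f[200:350,180:400],None,fx=3,fy=3))
g,o=butts('scene',(250,345,225,310))
E
```

```text
t 4.7167 grasp [np.float64(618.4), np.float64(-64.4), np.float64(83.7)] rot [-90.    0.  -99.6] F [-0.5  0.2 -0.8] w 59.5 cmd [618.5 -64.4  83.8 -99.5]
```

View pics/s2.png

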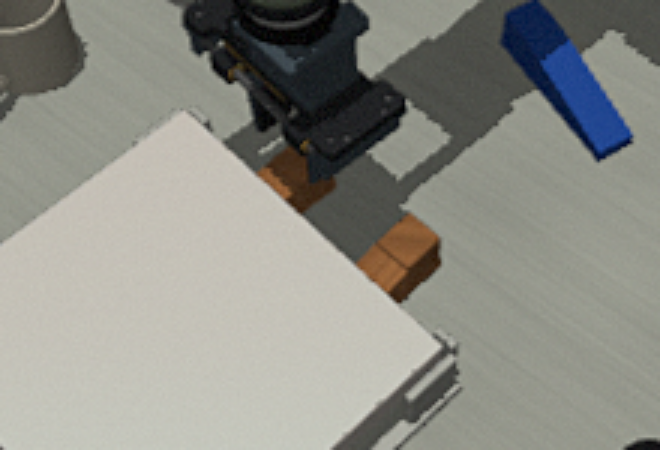

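The left wedge (crop 400,255) stands a little back and straight; the gripper is over the right butt (300,180).

{"name": "carry_out", "arguments": {
  "increments": [
    [[0,0,0],[0,25,0],0.35],
    [[0,0,0],[0,50,0],0.35],
    [[0,0,0],[0,54,0],0.35],
    [[0,0,0],[0,54,0],0.35],
    [[0,0,0],[0,54,0],0.7],
    [[0,0,0],[0,54,0],0.7],
    [[0,0,0],[0,54,0],0.7],
    [[0,0,0],[0,54,0],0.7],
    [[0,0,0],[0,54,0],0.7],
    [[0,0,0],[0,54,0],0.7]
  ]
}}

```text
time_s: 5.65
ee_pos: [618.9, -64.3, 203.0]
ee_rot: [-89.9, 0.0, -99.5]
force: [-0.5, 2.5, 5.4]
gripper_width: 35.9
```

{"name": "carry_out", "arguments": {
  "increments": [
    [[0,0,0],[0,0,0],0.7],
    [[0,0,0],[0,0,-3],0.7],
    [[0,0,0],[0,0,-6],0.7],
    [[0,0,0],[0,0,-9],0.7],
    [[0,0,0],[0,0,-12],0.7],
    [[0,0,0],[0,0,-15],0.7],
    [[0,0,0],[0,0,-16],0.7],
    [[0,0,0],[0,0,-16],0.7]
  ]
}}

```text
time_s: 6.32
ee_pos: [604.3, -62.2, 203.0]
ee_rot: [-89.6, -0.0, -99.5]
force: [4.7, -0.4, 2.9]
gripper_width: 35.6
```

```bash
python3 - <<'E'
from h import *
done(0,[0,54,0]);R0=cmd(); done(0,[0,0,-16]); chk(); board()
goal([623.8,52.7,30,-95.5])
E
```

```text
t 6.3167 grasp [np.float64(604.3), np.float64(-62.2), np.float64(31.0)] rot [-89.6  -0.  -99.5] F [ 4.7 -0.4  2.9] w 35.6 cmd [602.8 -61.7  29.8 -99.5]
corners L,R 35.2 31.8 6849
[[0, -0.07, 0], [-116.0, -0.0, 2.0]]
```

{"name": "carry_out", "arguments": {
  "increments": [
    [[0,0,0],[0,0,0],0.35],
    [[0,0,0],[0,0,0],0.35],
    [[0,0,0],[0,-25,0],0.35],
    [[0,0,0],[0,-52,0],0.35],
    [[0,-0.07,0],[-35,-54,1],0.35],
    [[0,-0.07,0],[-75,-54,2],0.35],
    [[0,-0.07,0],[-108,-54,2],0.35],
    [[0,-0.07,0],[-116,-54,2],0.35],
    [[0,-0.07,0],[-116,-54,2],0.35],
    [[0,-0.07,0],[-116,-40,2],0.35]
  ]
}}

```text
time_s: 7.2
ee_pos: [624.3, 52.4, 243.4]
ee_rot: [-89.8, -0.0, -95.4]
force: [0.6, -0.4, 0.1]
gripper_width: 59.3
```

{"name": "carry_out", "arguments": {
  "increments": [
    [[0,0,0],[0,20,0],0.35],
    [[0,0,0],[0,38,0],0.35],
    [[0,0,0],[0,40,0],0.35],
    [[0,0,0],[0,40,0],0.35],
    [[0,0,0],[0,40,0],0.7],
    [[0,0,0],[0,40,0],0.7],
    [[0,0,0],[0,40,0],0.7],
    [[0,0,0],[0,40,0],0.7],
    [[0,0,0],[0,40,0],0.7],
    [[0,0,0],[0,40,0],0.7]
  ]
}}

```text
time_s: 8.03
ee_pos: [624.2, 52.4, 202.8]
ee_rot: [-89.9, 0.0, -95.5]
force: [-0.5, -0.4, 4.9]
gripper_width: 35.8
```

{"name": "carry_out", "arguments": {
  "increments": [
    [[0,0,0],[0,0,0],0.7],
    [[0,0,0],[0,0,-3],0.7],
    [[0,0,0],[0,0,-6],0.7],
    [[0,0,0],[0,0,-9],0.7],
    [[0,0,0],[0,0,-12],0.7],
    [[0,0,0],[0,0,-15],0.7],
    [[0,0,0],[0,0,-16],0.7],
    [[0,0,0],[0,0,-16],0.7]
  ]
}}

```text
time_s: 8.7
ee_pos: [609.2, 53.9, 202.8]
ee_rot: [-89.7, 0.0, -95.5]
force: [5.3, -0.4, 4.5]
gripper_width: 36.1
```

```bash
python3 - <<'E'
from h import *
R=cmd(); done(-0.07,[-116,0,2]); done(0,[0,0,-16]); chk(); board()
goal(R)
E
```

```text
t 8.7 grasp [np.float64(609.2), np.float64(53.9), np.float64(30.8)] rot [-89.7   0.  -95.5] F [ 5.3 -0.4  4.5] w 36.1 cmd [608.   53.9  29.8 -95.5]
corners L,R 29.2 34.6 7009
[[0, 0.07, 0], [116.0, -0.0, 6.0]]
```

{"name": "carry_out", "arguments": {
  "increments": [
    [[0,0,0],[0,0,0],0.35],
    [[0,0,0],[0,0,0],0.35],
    [[0,0,0],[0,-25,0],0.35],
    [[0,0,0],[0,-52,0],0.35],
    [[0,0.07,0],[35,-54,3],0.35],
    [[0,0.07,0],[75,-54,6],0.35],
    [[0,0.07,0],[108,-54,6],0.35],
    [[0,0.07,0],[116,-54,6],0.35],
    [[0,0.07,0],[116,-54,6],0.35],
    [[0,0.07,0],[116,-40,6],0.35]
  ]
}}

```text
time_s: 9.58
ee_pos: [603.2, -62.3, 243.3]
ee_rot: [-89.8, 0.0, -99.6]
force: [1.0, 0.4, 0.6]
gripper_width: 59.4
```

{"name": "carry_out", "arguments": {
  "increments": [
    [[0,0,0],[0,20,0],0.35],
    [[0,0,0],[0,38,0],0.35],
    [[0,0,0],[0,40,0],0.35],
    [[0,0,0],[0,40,0],0.35],
    [[0,0,0],[0,40,0],0.7],
    [[0,0,0],[0,40,0],0.7],
    [[0,0,0],[0,40,0],0.7],
    [[0,0,0],[0,40,0],0.7],
    [[0,0,0],[0,40,0],0.7],
    [[0,0,0],[0,40,0],0.7]
  ]
}}

```text
time_s: 10.42
ee_pos: [603.1, -62.1, 202.7]
ee_rot: [-89.9, 0.0, -99.5]
force: [0.2, 1.6, 5.6]
gripper_width: 35.7
```

{"name": "carry_out", "arguments": {
  "increments": [
    [[0,0,0],[0,0,0],0.7],
    [[0,0,0],[0,0,-3],0.7],
    [[0,0,0],[0,0,-6],0.7],
    [[0,0,0],[0,0,-9],0.7],
    [[0,0,0],[0,0,-12],0.7],
    [[0,0,0],[0,0,-15],0.7],
    [[0,0,0],[0,0,-16],0.7],
    [[0,0,0],[0,0,-16],0.7]
  ]
}}

```text
time_s: 11.08
ee_pos: [588.3, -59.9, 202.7]
ee_rot: [-89.7, 0.0, -99.5]
force: [3.7, -1.0, 3.5]
gripper_width: 36.0
```

```bash
python3 - <<'E'
from h import *
R=cmd(); done(0.07,[116,0,6]); done(0,[0,0,-16]); chk(); board()
goal(R)
E
```

```text
t 11.0833 grasp [np.float64(588.3), np.float64(-59.9), np.float64(30.7)] rot [-89.7   0.  -99.5] F [ 3.7 -1.   3.5] w 36.0 cmd [587.1 -59.5  29.8 -99.5]
corners L,R 31.6 28.4 7207
[[0, -0.07, 0], [-115.0, -0.0, 2.0]]
```

Left to 40.

{"name": "carry_out", "arguments": {
  "increments": [
    [[0,0,0],[0,0,0],0.35],
    [[0,0,0],[0,0,0],0.35],
    [[0,0,0],[0,-25,0],0.35],
    [[0,0,0],[0,-52,0],0.35],
    [[0,-0.07,0],[-35,-54,1],0.35],
    [[0,-0.07,0],[-75,-54,2],0.35],
    [[0,-0.07,0],[-108,-54,2],0.35],
    [[0,-0.07,0],[-115,-54,2],0.35],
    [[0,-0.07,0],[-115,-54,2],0.35],
    [[0,-0.07,0],[-115,-40,2],0.35]
  ]
}}

```text
time_s: 11.97
ee_pos: [608.3, 53.7, 243.1]
ee_rot: [-89.9, -0.0, -95.4]
force: [0.6, -0.6, -0.2]
gripper_width: 59.6
```

{"name": "carry_out", "arguments": {
  "increments": [
    [[0,0,0],[0,20,0],0.35],
    [[0,0,0],[0,38,0],0.35],
    [[0,0,0],[0,40,0],0.35],
    [[0,0,0],[0,40,0],0.35],
    [[0,0,0],[0,40,0],0.7],
    [[0,0,0],[0,40,0],0.7],
    [[0,0,0],[0,40,0],0.7],
    [[0,0,0],[0,40,0],0.7],
    [[0,0,0],[0,40,0],0.7],
    [[0,0,0],[0,40,0],0.7]
  ]
}}

```text
time_s: 12.8
ee_pos: [608.3, 53.8, 202.8]
ee_rot: [-89.9, 0.0, -95.5]
force: [-0.7, 1.5, 4.0]
gripper_width: 35.9
```

{"name": "carry_out", "arguments": {
  "increments": [
    [[0,0,0],[0,0,0],0.7],
    [[0,0,0],[0,0,-3],0.7],
    [[0,0,0],[0,0,-6],0.7],
    [[0,0,0],[0,0,-9],0.7],
    [[0,0,0],[0,0,-12],0.7],
    [[0,0,0],[0,0,-15],0.7],
    [[0,0,0],[0,0,-16],0.7],
    [[0,0,0],[0,0,-16],0.7]
  ]
}}

```text
time_s: 13.47
ee_pos: [593.1, 55.1, 202.8]
ee_rot: [-89.7, 0.0, -95.5]
force: [3.4, -0.9, 3.7]
gripper_width: 35.9
```

```bash
python3 - <<'E'
from h import *
R=cmd(); done(-0.07,[-115,0,2]); done(0,[0,0,-16]); chk(); board()
goal(R)
E
```

```text
t 13.4667 grasp [np.float64(593.1), np.float64(55.1), np.float64(30.8)] rot [-89.7   0.  -95.5] F [ 3.4 -0.9  3.7] w 35.9 cmd [592.1  55.1  29.8 -95.5]
corners L,R 25.4 31.5 7272
[[0, 0.07, 0], [115.0, -0.0, 6.0]]
```

Right to 48.

{"name": "carry_out", "arguments": {
  "increments": [
    [[0,0,0],[0,0,0],0.35],
    [[0,0,0],[0,0,0],0.35],
    [[0,0,0],[0,-25,0],0.35],
    [[0,0,0],[0,-52,0],0.35],
    [[0,0.07,0],[35,-54,3],0.35],
    [[0,0.07,0],[75,-54,6],0.35],
    [[0,0.07,0],[108,-54,6],0.35],
    [[0,0.07,0],[115,-54,6],0.35],
    [[0,0.07,0],[115,-54,6],0.35],
    [[0,0.07,0],[115,-40,6],0.35]
  ]
}}

```text
time_s: 14.35
ee_pos: [587.4, -60.0, 243.1]
ee_rot: [-89.9, 0.0, -99.6]
force: [1.3, 1.0, -0.1]
gripper_width: 59.1
```

{"name": "carry_out", "arguments": {
  "increments": [
    [[0,0,0],[0,20,0],0.35],
    [[0,0,0],[0,38,0],0.35],
    [[0,0,0],[0,40,0],0.35],
    [[0,0,0],[0,40,0],0.35],
    [[0,0,0],[0,40,0],0.7],
    [[0,0,0],[0,40,0],0.7],
    [[0,0,0],[0,40,0],0.7],
    [[0,0,0],[0,40,0],0.7],
    [[0,0,0],[0,40,0],0.7],
    [[0,0,0],[0,40,0],0.7]
  ]
}}

```text
time_s: 15.18
ee_pos: [587.3, -59.8, 202.7]
ee_rot: [-89.9, 0.0, -99.5]
force: [-0.8, 1.5, 4.6]
gripper_width: 36.0
```

{"name": "carry_out", "arguments": {
  "increments": [
    [[0,0,0],[0,0,0],0.7],
    [[0,0,0],[0,0,-3],0.7],
    [[0,0,0],[0,0,-6],0.7],
    [[0,0,0],[0,0,-9],0.7],
    [[0,0,0],[0,0,-12],0.7],
    [[0,0,0],[0,0,-15],0.7],
    [[0,0,0],[0,0,-16],0.7],
    [[0,0,0],[0,0,-16],0.7]
  ]
}}

```text
time_s: 15.85
ee_pos: [572.5, -57.6, 202.7]
ee_rot: [-89.7, 0.0, -99.5]
force: [3.4, -0.7, 1.4]
gripper_width: 35.6
```

```bash
python3 - <<'E'
from h import *
R=cmd(); done(0.07,[115,0,6]); done(0,[0,0,-16]); chk(); board()
goal(R)
E
```

```text
t 15.85 grasp [np.float64(572.5), np.float64(-57.6), np.float64(30.7)] rot [-89.7   0.  -99.5] F [ 3.4 -0.7  1.4] w 35.6 cmd [571.3 -57.3  29.8 -99.5]
corners L,R 28.0 24.9 7325
[[0, -0.07, 0], [-114.0, -0.0, 2.0]]
```

{"name": "carry_out", "arguments": {
  "increments": [
    [[0,0,0],[0,0,0],0.35],
    [[0,0,0],[0,0,0],0.35],
    [[0,0,0],[0,-25,0],0.35],
    [[0,0,0],[0,-52,0],0.35],
    [[0,-0.07,0],[-35,-54,1],0.35],
    [[0,-0.07,0],[-75,-54,2],0.35],
    [[0,-0.07,0],[-107,-54,2],0.35],
    [[0,-0.07,0],[-114,-54,2],0.35],
    [[0,-0.07,0],[-114,-54,2],0.35],
    [[0,-0.07,0],[-114,-40,2],0.35]
  ]
}}

```text
time_s: 16.73
ee_pos: [592.3, 54.9, 243.1]
ee_rot: [-89.9, -0.0, -95.4]
force: [0.5, 0.8, -0.2]
gripper_width: 59.7
```

{"name": "carry_out", "arguments": {
  "increments": [
    [[0,0,0],[0,20,0],0.35],
    [[0,0,0],[0,38,0],0.35],
    [[0,0,0],[0,40,0],0.35],
    [[0,0,0],[0,40,0],0.35],
    [[0,0,0],[0,40,0],0.7],
    [[0,0,0],[0,40,0],0.7],
    [[0,0,0],[0,40,0],0.7],
    [[0,0,0],[0,40,0],0.7],
    [[0,0,0],[0,40,0],0.7],
    [[0,0,0],[0,40,0],0.7]
  ]
}}

```text
time_s: 17.57
ee_pos: [592.4, 54.9, 202.7]
ee_rot: [-89.9, 0.0, -95.5]
force: [-1.0, -0.6, 5.3]
gripper_width: 35.8
```

{"name": "carry_out", "arguments": {
  "increments": [
    [[0,0,0],[0,0,0],0.7],
    [[0,0,0],[0,0,-3],0.7],
    [[0,0,0],[0,0,-6],0.7],
    [[0,0,0],[0,0,-9],0.7],
    [[0,0,0],[0,0,-12],0.7],
    [[0,0,0],[0,0,-15],0.7],
    [[0,0,0],[0,0,-16],0.7],
    [[0,0,0],[0,0,-16],0.7]
  ]
}}

```text
time_s: 18.23
ee_pos: [576.9, 56.4, 202.7]
ee_rot: [-89.8, 0.0, -95.5]
force: [2.6, 0.2, 3.9]
gripper_width: 36.1
```

```bash
python3 - <<'E'
from h import *
R=cmd(); done(-0.07,[-114,0,2]); done(0,[0,0,-16]); chk(); board()
goal(R)
E
```

```text
t 18.2333 grasp [np.float64(576.9), np.float64(56.4), np.float64(30.7)] rot [-89.8   0.  -95.5] F [2.6 0.2 3.9] w 36.1 cmd [576.2  56.4  29.8 -95.5]
corners L,R 22.8 27.6 7457
[[0, 0.07, 0], [114.0, -0.0, 6.0]]
```

Right to 64 (seated).

{"name": "carry_out", "arguments": {
  "increments": [
    [[0,0,0],[0,0,0],0.35],
    [[0,0,0],[0,0,0],0.35],
    [[0,0,0],[0,-25,0],0.35],
    [[0,0,0],[0,-52,0],0.35],
    [[0,0.07,0],[35,-54,3],0.35],
    [[0,0.07,0],[75,-54,6],0.35],
    [[0,0.07,0],[107,-54,6],0.35],
    [[0,0.07,0],[114,-54,6],0.35],
    [[0,0.07,0],[114,-54,6],0.35],
    [[0,0.07,0],[114,-40,6],0.35]
  ]
}}

```text
time_s: 19.12
ee_pos: [571.6, -57.8, 243.1]
ee_rot: [-89.8, 0.0, -99.6]
force: [-0.3, 0.6, 1.3]
gripper_width: 59.5
```

{"name": "carry_out", "arguments": {
  "increments": [
    [[0,0,0],[0,20,0],0.35],
    [[0,0,0],[0,38,0],0.35],
    [[0,0,0],[0,40,0],0.35],
    [[0,0,0],[0,40,0],0.35],
    [[0,0,0],[0,40,0],0.7],
    [[0,0,0],[0,40,0],0.7],
    [[0,0,0],[0,40,0],0.7],
    [[0,0,0],[0,40,0],0.7],
    [[0,0,0],[0,40,0],0.7],
    [[0,0,0],[0,40,0],0.7]
  ]
}}

```text
time_s: 19.95
ee_pos: [571.5, -57.6, 202.7]
ee_rot: [-89.9, 0.0, -99.5]
force: [-1.3, 0.2, 5.0]
gripper_width: 35.6
```

{"name": "carry_out", "arguments": {
  "increments": [
    [[0,0,0],[0,0,0],0.7],
    [[0,0,0],[0,0,-3],0.7],
    [[0,0,0],[0,0,-6],0.7],
    [[0,0,0],[0,0,-9],0.7],
    [[0,0,0],[0,0,-12],0.7],
    [[0,0,0],[0,0,-15],0.7],
    [[0,0,0],[0,0,-16],0.7],
    [[0,0,0],[0,0,-16],0.7]
  ]
}}

```text
time_s: 20.62
ee_pos: [556.3, -55.3, 202.7]
ee_rot: [-89.7, -0.0, -99.5]
force: [1.9, -1.4, 3.9]
gripper_width: 35.9
```

```bash
python3 - <<'E'
from h import *
R=cmd(); done(0.07,[114,0,6]); done(0,[0,0,-16]); chk(); board()
goal(R)
E
```

```text
t 20.6167 grasp [np.float64(556.3), np.float64(-55.3), np.float64(30.7)] rot [-89.7  -0.  -99.5] F [ 1.9 -1.4  3.9] w 35.9 cmd [555.4 -55.   29.8 -99.5]
corners L,R 23.5 22.8 7643
[[0, -0.07, 0], [-113.0, -0.0, 2.0]]
```

Left to 68, then it should be slack too.

{"name": "carry_out", "arguments": {
  "increments": [
    [[0,0,0],[0,0,0],0.35],
    [[0,0,0],[0,0,0],0.35],
    [[0,0,0],[0,-25,0],0.35],
    [[0,0,0],[0,-52,0],0.35],
    [[0,-0.07,0],[-35,-54,1],0.35],
    [[0,-0.07,0],[-75,-54,2],0.35],
    [[0,-0.07,0],[-106,-54,2],0.35],
    [[0,-0.07,0],[-113,-54,2],0.35],
    [[0,-0.07,0],[-113,-54,2],0.35],
    [[0,-0.07,0],[-113,-40,2],0.35]
  ]
}}

```text
time_s: 21.5
ee_pos: [576.3, 56.1, 242.9]
ee_rot: [-89.9, -0.0, -95.4]
force: [1.4, -0.8, 0.9]
gripper_width: 59.4
```

{"name": "carry_out", "arguments": {
  "increments": [
    [[0,0,0],[0,20,0],0.35],
    [[0,0,0],[0,38,0],0.35],
    [[0,0,0],[0,40,0],0.35],
    [[0,0,0],[0,40,0],0.35],
    [[0,0,0],[0,40,0],0.7],
    [[0,0,0],[0,40,0],0.7],
    [[0,0,0],[0,40,0],0.7],
    [[0,0,0],[0,40,0],0.7],
    [[0,0,0],[0,40,0],0.7],
    [[0,0,0],[0,40,0],0.7]
  ]
}}

```text
time_s: 22.33
ee_pos: [576.3, 56.2, 202.7]
ee_rot: [-89.9, 0.0, -95.5]
force: [-0.9, 0.3, 4.6]
gripper_width: 35.6
```

{"name": "carry_out", "arguments": {
  "increments": [
    [[0,0,0],[0,0,0],0.7],
    [[0,0,0],[0,0,-2],0.7],
    [[0,0,0],[0,0,-4],0.7],
    [[0,0,0],[0,0,-6],0.7],
    [[0,0,0],[0,0,-8],0.7],
    [[0,0,0],[0,0,-10],0.7],
    [[0,0,0],[0,0,-12],0.7],
    [[0,0,0],[0,0,-12],0.7]
  ]
}}

```text
time_s: 23.0
ee_pos: [564.7, 57.3, 202.7]
ee_rot: [-89.8, 0.0, -95.5]
force: [1.4, -0.5, 5.3]
gripper_width: 36.0
```

```bash
python3 - <<'E'
from h import *
json.dump(cmd(),open('right.json','w')); done(-0.07,[-113,0,2]); done(0,[0,0,-12]); chk(); board()
E
```

```text
t 23.0 grasp [np.float64(564.7), np.float64(57.3), np.float64(30.7)] rot [-89.8   0.  -95.5] F [ 1.4 -0.5  5.3] w 36.0 cmd [564.1  57.2  29.8 -95.5]
corners L,R 22.6 22.9 7580
```

```bash
python3 - <<'E'
from h import *
W=np.load('top0.npy')
for n,(u,v) in dict(mug=(446,175),spat=(473,200),spatend=(472,217),blue1=(322,288),blue2=(275,267),trayfloor=(445,270),tf2=(430,250),tf3=(470,295)).items(): print(n,W[v-1:v+2,u-1:u+2].reshape(-1,3).mean(0).round(0))
c=cmd(); A=c[:]; 
e=np.array(c[:3])+axes(c[3])@[0,0,-36]; print('after pull',e)
c=[*e[:2],120,c[3]]
goal([369,-409,120,-85.6],c); goal([360.6,-299.5,120,-85.6],c)
E
```

```text
mug [ 684. -361.    6.]
spat [ 610. -431.   21.]
spatend [ 562. -427.   21.]
blue1 [364. -14.  48.]
blue2 [409. 102. 198.]
trayfloor [ 417. -353.    6.]
tf2 [ 472. -313.    3.]
tf3 [ 349. -420.    6.]
after pull [528.312352    60.67742225  29.776     ]
[[0, -0.173, 0], [483.0, -0.0, -113.0]]
[[0, -0.173, 0], [375.0, -0.0, -132.0]]
```

{"name": "carry_out", "arguments": {
  "increments": [
    [[0,0,0],[0,0,-4],0.7],
    [[0,0,0],[0,0,-8],0.7],
    [[0,0,0],[0,0,-13],0.7],
    [[0,0,0],[0,0,-18],0.7],
    [[0,0,0],[0,0,-24],0.7],
    [[0,0,0],[0,0,-30],0.7],
    [[0,0,0],[0,0,-36],0.7],
    [[0,0,0],[0,0,-36],0.7],
    [[0,0,0],[0,0,-36],0.7]
  ]
}}

```text
time_s: 23.8
ee_pos: [528.1, 60.8, 202.6]
ee_rot: [-89.9, 0.0, -95.5]
force: [0.1, 0.9, 8.4]
gripper_width: 36.1
```

```bash
python3 - <<'E'
from h import *
done(0,[0,0,-36]); chk(); board()
E
```

```text
t 23.8 grasp [np.float64(528.1), np.float64(60.8), np.float64(30.6)] rot [-89.9   0.  -95.5] F [0.1 0.9 8.4] w 36.1 cmd [528.3  60.7  29.8 -95.5]
corners L,R 22.4 22.8 7675
```

{"name": "carry_out", "arguments": {
  "increments": [
    [[0,0,0],[0,-15,0],0.7],
    [[0,0,0],[0,-45,0],0.7],
    [[0,0,0],[0,-80,-4],0.7],
    [[0,0,0],[25,-100,-8],0.7],
    [[0,-0.05,0],[60,-100,-15],0.7],
    [[0,-0.1,0],[97,-100,-24],0.7],
    [[0,-0.15,0],[134,-100,-33],0.7],
    [[0,-0.173,0],[171,-100,-42],0.7],
    [[0,-0.173,0],[208,-100,-51],0.7],
    [[0,-0.173,0],[240,-100,-58],0.7]
  ]
}}

```text
time_s: 24.68
ee_pos: [444.7, -173.7, 300.3]
ee_rot: [-90.3, 0.2, -85.6]
force: [0.3, -0.1, -1.0]
gripper_width: 36.0
```

```bash
python3 - <<'E'
from h import *
done(-.173,[240,-100,-58]); chk(); goal([369,-409,70,-85.6])
E
```

```text
t 24.6833 grasp [np.float64(444.7), np.float64(-173.7), np.float64(128.3)] rot [-90.3   0.2 -85.6] F [ 0.3 -0.1 -1. ] w 36.0 cmd [ 447.5 -172.6  129.8  -85.6]
[[0, 0.0, 0], [230.0, 60.0, -96.0]]
```

{"name": "carry_out", "arguments": {
  "increments": [
    [[0,0,0],[33,0,-14],0.7],
    [[0,0,0],[68,0,-28],0.7],
    [[0,0,0],[103,0,-43],0.7],
    [[0,0,0],[138,0,-58],0.7],
    [[0,0,0],[173,5,-72],0.7],
    [[0,0,0],[205,15,-86],0.7],
    [[0,0,0],[225,30,-94],0.7],
    [[0,0,0],[230,50,-96],0.7],
    [[0,0,0],[230,60,-96],0.7],
    [[0,0,0],[230,60,-96],0.7]
  ]
}}

```text
time_s: 25.52
ee_pos: [367.8, -407.7, 238.2]
ee_rot: [-90.3, 0.5, -85.7]
force: [-0.6, 0.6, -2.1]
gripper_width: 35.8
```

```bash
python3 - <<'E'
from h import *
done(0,[230,60,-96]); chk(); goal([369,-409,36,-85.6])
f=grab('scene')[0]['frame']; cv2.imwrite('pics/s3.png',cv2.resize(f[70:310,130:400],None,fx=2.5,fy=2.5))
E
```

```text
t 25.5167 grasp [np.float64(367.8), np.float64(-407.7), np.float64(66.2)] rot [-90.3   0.5 -85.7] F [-0.6  0.6 -2.1] w 35.8 cmd [ 369.5 -409.3   69.8  -85.6]
[[0, 0.0, 0], [-0.0, 34.0, -0.0]]
```

View pics/s3.png

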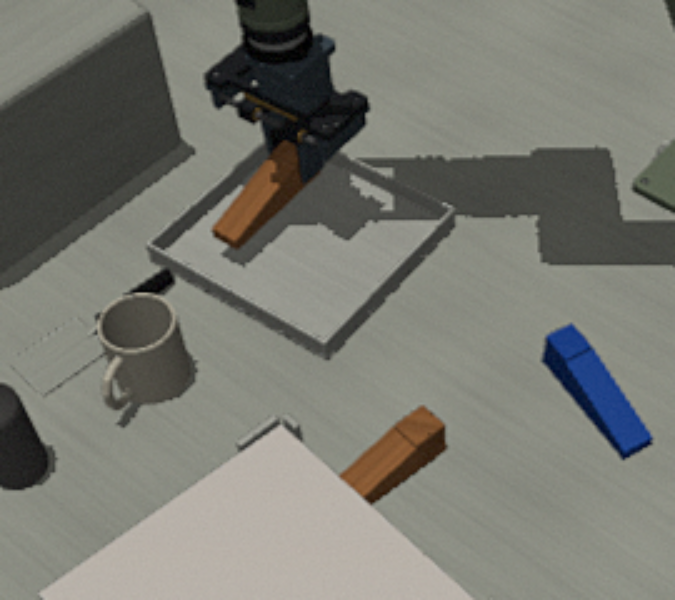

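The left wedge hangs level over the tray's far side (crop 260,190), inside the rim. I'll lower and release it.

{"name": "carry_out", "arguments": {
  "increments": [
    [[0,0,0],[0,10,0],0.7],
    [[0,0,0],[0,20,0],0.7],
    [[0,0,0],[0,28,0],0.7],
    [[0,0,0],[0,32,0],0.7],
    [[0,0,0],[0,34,0],0.7],
    [[0,0,0],[0,34,0],0.7],
    [[0,0,0],[0,34,0],0.7],
    [[0,0,0],[0,34,0],0.7]
  ]
}}

```text
time_s: 26.23
ee_pos: [369.6, -409.5, 208.1]
ee_rot: [-90.0, -0.1, -85.6]
force: [-0.7, -0.0, -1.6]
gripper_width: 35.8
```

```bash
python3 - <<'E'
from h import *
done(0,[0,34,0]); chk()
E
```

```text
t 26.2333 grasp [np.float64(369.6), np.float64(-409.5), np.float64(36.1)] rot [-90.   -0.1 -85.6] F [-0.7 -0.  -1.6] w 35.8 cmd [ 369.5 -409.3   35.8  -85.6]
```

{"name": "carry_out", "arguments": {
  "increments": [
    [[0,0,0],[0,1,0],0.7],
    [[0,0,0],[0,1,0],0.7],
    [[0,0,0],[0,1,0],0.35],
    [[0,0,0],[0,1,0],0.35],
    [[0,0,0],[0,1,0],0.35],
    [[0,0,0],[0,-15,0],0.35],
    [[0,0,0],[0,-45,0],0.35],
    [[0,0,0],[0,-74,0],0.35],
    [[0,0,0],[0,-74,0],0.35]
  ]
}}

```text
time_s: 26.98
ee_pos: [370.6, -410.7, 287.2]
ee_rot: [-89.6, -0.5, -85.6]
force: [1.0, 0.2, -0.7]
gripper_width: 59.8
```

```bash
python3 - <<'E'
from h import *
done(0,[0,-74,0]); chk(); r=json.load(open('right.json')); print(r); r[2]=85; goal(r)
E
```

```text
t 26.9833 grasp [np.float64(370.6), np.float64(-410.7), np.float64(115.2)] rot [-89.6  -0.5 -85.6] F [ 1.   0.2 -0.7] w 59.8 cmd [ 369.5 -409.3  109.8  -85.6]
[555.4238732580704, -55.045071743082104, 29.776000000000067, -99.52248131556733]
[[0, 0.243, 0], [-339.0, 25.0, 213.0]]
```

Distance is 400 mm, so two calls.

{"name": "carry_out", "arguments": {
  "increments": [
    [[0,0.05,0],[-25,0,15],0.35],
    [[0,0.1,0],[-58,0,36],0.35],
    [[0,0.15,0],[-91,0,57],0.35],
    [[0,0.2,0],[-124,0,78],0.35],
    [[0,0.243,0],[-157,0,99],0.35],
    [[0,0.243,0],[-190,0,120],0.35],
    [[0,0.243,0],[-223,0,141],0.35],
    [[0,0.243,0],[-256,0,161],0.35],
    [[0,0.243,0],[-285,0,179],0.35],
    [[0,0.243,0],[-300,5,189],0.35]
  ]
}}

```text
time_s: 27.82
ee_pos: [536.4, -92.6, 277.3]
ee_rot: [-89.8, 0.0, -99.4]
force: [0.2, -1.2, 0.4]
gripper_width: 59.1
```

```bash
python3 - <<'E'
from h import *
done(.243,[-300,5,189]); chk(); r=json.load(open('right.json')); goal(r)
E
```

```text
t 27.8167 grasp [np.float64(536.4), np.float64(-92.6), np.float64(105.3)] rot [-89.8   0.  -99.4] F [ 0.2 -1.2  0.4] w 59.1 cmd [534.9 -95.7 104.8 -99.5]
[[0, -0.0, 0], [-44.0, 75.0, 14.0]]
```

{"name": "carry_out", "arguments": {
  "increments": [
    [[0,0,0],[-30,0,10],0.35],
    [[0,0,0],[-44,10,14],0.35],
    [[0,0,0],[-44,20,14],0.35],
    [[0,0,0],[-44,20,14],0.35],
    [[0,0,0],[-44,45,14],0.35],
    [[0,0,0],[-44,70,14],0.35],
    [[0,0,0],[-44,75,14],0.35],
    [[0,0,0],[-44,75,14],0.35],
    [[0,0,0],[-44,75,14],0.7],
    [[0,0,0],[-44,75,14],0.7]
  ]
}}

```text
time_s: 28.65
ee_pos: [556.4, -55.3, 203.0]
ee_rot: [-89.9, -0.0, -99.6]
force: [-0.0, -0.0, 0.9]
gripper_width: 48.5
```

{"name": "carry_out", "arguments": {
  "increments": [
    [[0,0,0],[0,0,0],0.7],
    [[0,0,0],[0,0,0],0.7],
    [[0,0,0],[0,0,0],0.7],
    [[0,0,0],[0,0,0],0.7],
    [[0,0,0],[0,0,-3],0.7],
    [[0,0,0],[0,0,-7],0.7],
    [[0,0,0],[0,0,-11],0.7],
    [[0,0,0],[0,0,-15],0.7],
    [[0,0,0],[0,0,-20],0.7],
    [[0,0,0],[0,0,-20],0.7]
  ]
}}

```text
time_s: 29.48
ee_pos: [536.5, -51.2, 202.9]
ee_rot: [-89.8, 0.0, -99.5]
force: [2.3, -0.3, 8.2]
gripper_width: 36.2
```

{"name": "carry_out", "arguments": {
  "increments": [
    [[0,0,0],[0,0,-6],0.7],
    [[0,0,0],[0,0,-12],0.7],
    [[0,0,0],[0,0,-20],0.7],
    [[0,0,0],[0,0,-20],0.7],
    [[0,0,0],[0,0,-20],0.7]
  ]
}}

```text
time_s: 29.9
ee_pos: [516.5, -47.9, 202.9]
ee_rot: [-89.9, 0.0, -99.5]
force: [-0.2, 0.5, 10.4]
gripper_width: 35.6
```

```bash
python3 - <<'E'
from h import *
done(0,[-44,75,14]);done(0,[0,0,-40]); chk(); board(); goal([360.6,-299.5,75,-85.6])
E
```

```text
t 29.9 grasp [np.float64(516.5), np.float64(-47.9), np.float64(30.9)] rot [-89.9   0.  -99.5] F [-0.2  0.5 10.4] w 35.6 cmd [516.5 -48.   29.8 -99.5]
corners L,R 22.6 23.0 7610
[[0, -0.243, 0], [274.0, -45.0, -112.0]]
```

{"name": "carry_out", "arguments": {
  "increments": [
    [[0,0,0],[0,-15,0],0.7],
    [[0,0,0],[0,-45,0],0.7],
    [[0,0,0],[0,-75,-4],0.7],
    [[0,-0.04,0],[20,-90,-10],0.7],
    [[0,-0.1,0],[50,-90,-22],0.7],
    [[0,-0.16,0],[85,-90,-36],0.7],
    [[0,-0.22,0],[120,-90,-50],0.7],
    [[0,-0.243,0],[155,-90,-64],0.7],
    [[0,-0.243,0],[185,-90,-76],0.7],
    [[0,-0.243,0],[200,-90,-82],0.7]
  ]
}}

```text
time_s: 30.78
ee_pos: [399.7, -233.2, 290.8]
ee_rot: [-90.2, 0.1, -85.7]
force: [0.3, -0.3, -1.9]
gripper_width: 35.9
```

{"name": "carry_out", "arguments": {
  "increments": [
    [[0,0,0],[0,0,0],0.7]
  ]
}}

```text
time_s: 30.87
ee_pos: [400.1, -233.2, 290.8]
ee_rot: [-90.2, 0.1, -85.8]
force: [-0.4, 0.3, -1.2]
gripper_width: 36.0
```

```bash
python3 - <<'E'
from h import *
done(-.243,[200,-90,-82]); chk(); goal([360.6,-299.5,35,-85.6])
E
```

```text
t 30.8667 grasp [np.float64(400.1), np.float64(-233.2), np.float64(118.8)] rot [-90.2   0.1 -85.8] F [-0.4  0.3 -1.2] w 36.0 cmd [ 402.6 -231.7  119.8  -85.6]
[[0, 0.0, 0], [64.0, 85.0, -47.0]]
```

{"name": "carry_out", "arguments": {
  "increments": [
    [[0,0,0],[25,0,-18],0.7],
    [[0,0,0],[50,0,-37],0.7],
    [[0,0,0],[64,5,-47],0.7],
    [[0,0,0],[64,20,-47],0.7],
    [[0,0,0],[64,40,-47],0.7],
    [[0,0,0],[64,58,-47],0.7],
    [[0,0,0],[64,70,-47],0.7],
    [[0,0,0],[64,79,-47],0.7],
    [[0,0,0],[64,83,-47],0.7],
    [[0,0,0],[64,85,-47],0.7]
  ]
}}

```text
time_s: 31.7
ee_pos: [360.4, -298.1, 206.9]
ee_rot: [-90.1, 0.2, -85.6]
force: [-6.6, 6.3, 24.7]
gripper_width: 36.4
```

{"name": "carry_out", "arguments": {
  "increments": [
    [[0,0,0],[0,0,0],0.7],
    [[0,0,0],[0,0,0],0.7],
    [[0,0,0],[0,0,0],0.35],
    [[0,0,0],[0,0,0],0.35],
    [[0,0,0],[0,0,0],0.35],
    [[0,0,0],[0,-16,0],0.35],
    [[0,0,0],[0,-46,0],0.35],
    [[0,0,0],[0,-80,0],0.35],
    [[0,0,0],[0,-115,0],0.35],
    [[0,0,0],[0,-120,0],0.35]
  ]
}}

```text
time_s: 32.53
ee_pos: [361.8, -300.2, 332.4]
ee_rot: [-89.5, -0.5, -85.6]
force: [0.7, -0.3, 0.5]
gripper_width: 59.1
```

{"name": "carry_out", "arguments": {
  "increments": [
    [[0,0,0],[0,-20,-10],0.35],
    [[0,0,0],[-30,-40,-20],0.35],
    [[0,0,0],[-65,-50,-20],0.35],
    [[0,0,0],[-100,-50,-10],0.35],
    [[0,0,0],[-135,-50,0],0.35],
    [[0,0,0],[-150,-50,0],0.35],
    [[0,0,0],[-150,-50,0],0.35],
    [[0,0,0],[-150,-50,0],0.35],
    [[0,0,0],[-150,-50,0],0.35]
  ]
}}

```text
time_s: 33.28
ee_pos: [349.3, -150.1, 376.7]
ee_rot: [-90.0, -0.0, -85.6]
force: [0.2, 0.3, -0.7]
gripper_width: 59.4
```

```bash
python3 - <<'E'
from h import *
done(0,[64,85,-47]); done(0,[-150,-170,0]); chk(); board()
f=grab('scene')[0]['frame']; cv2.imwrite('pics/s4.png',f)
f=grab('top')[0]['frame']; cv2.imwrite('pics/t4.png',f)
E
```

```text
t 33.2833 grasp [np.float64(349.3), np.float64(-150.1), np.float64(204.7)] rot [-90.   -0.  -85.6] F [ 0.2  0.3 -0.7] w 59.4 cmd [ 349.1 -149.6  204.8  -85.6]
corners L,R 22.4 22.9 7562
```

View pics/s4.png

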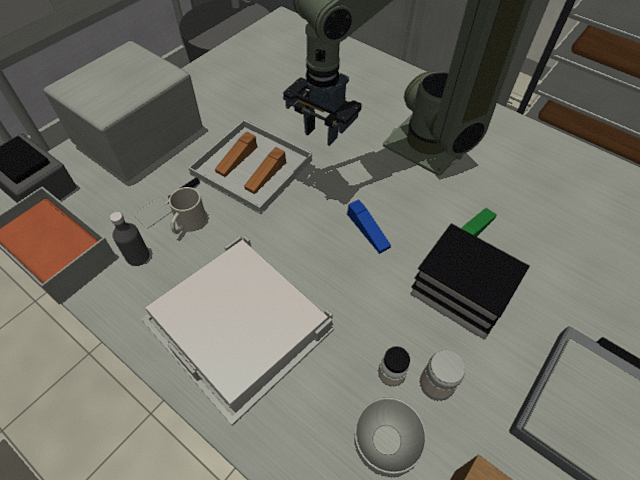

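View pics/t4.png

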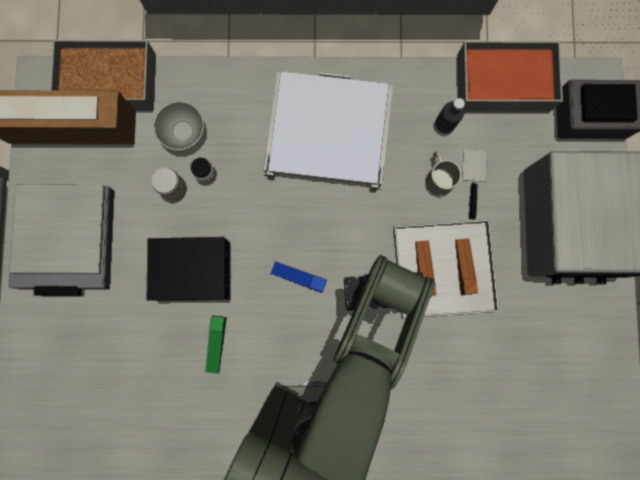

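Both wedges lie flat in the tray (scene 237,153 and 266,170). The board is seated (330,127 in the top view), the bystanders haven't moved, and the arm touches nothing.

```bash
python3 -c "
from h import *
print(env.job_done())"
```

```text
the job is handed in; nothing more can be done
None
```

The board is down on both front seats and both wedges lie flat in the tray. I handed the job in at about 33 s of the 72 s allowed.

- **Lowering:** I worked the wedges out in nine alternating tugs of 8 to 16 mm. The two front corners differed by at most about 6 mm at the checks after each tug; I did not measure during a tug.
- **Small rise:** After the first 8 mm tug on the left wedge, the right corner read 38 mm, up from about 36, because the board rocks on its single rear rest. It came back down with the next tug.
- **Final heights:** The front corners last measured 22.4 mm (left) and 22.9 mm (right), against about 22 expected.
- **Final pictures:** Both views show the wedges inside the tray rim, and the bystanders and look-alikes in their original places by eye. The arm is clear of everything.
- **Forces:** Every force reading at the end of a move was about 11 N or less, except when I set the second wedge down. It met the tray floor at about 26 N, below the 40 N limit.

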